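Roll a foil roll into the vee cradle and clamp it

TASK

Set the copper foil roll, the slimmer of the two foil rolls, on the sloping loading deck of the vee stand, parallel to its front lip, and let go of it. Then roll it along the deck, without lifting it, under the stand's bridge until it drops into the vee, let go so that it centres itself, and only then push the clamp's knob down until the pad rests on the roll. The roll ends up roughly in the middle of the stand's width; leave the other things on the table where they are.

Things in the scene. Friction and masses are not known exactly. Their poses are not given: they have to be found in the camera images.
- copper_roll: Foil roll of copper, a plain cylinder 38 mm in diameter and 142 mm long, 0.46 kg give or take a third, lying loose on the table and free to roll. Its own y axis is the cylinder's axis. The body's origin lies on its curved surface and turns with it as it rolls: use copper_roll_center for its position.
- copper_roll_center (a point): Centre of the copper roll, on its axis at mid length (19 mm above whatever it lies on).
- vee_stand: Fixed bare-metal stand, all mm: 262 deep (x -200 to 62), 200 wide (y), bridge top at z 142. Origin on the table below the middle of the vee; x points from the front lip to the vee (roughly away from the robot), y along the vee, z up. Base plate 12 thick. Front lip x -198 to -190, its top at z 28.6, 5 above the deck.
- deck_rest (a point): Centre of the 38 mm roll when it lies on the deck against the lip: (-176.5, 0, 43.5) mm in the stand's frame. The smooth deck, 172 wide, rises 3.5 degrees from x -190 (z 23.6) to x -20 (z 34), open above as far as the bridge; a roll let go on it stays where it is or rolls back to the lip, never forward.
- vee_seat (a point): Centre of the 38 mm roll when seated in the vee: (0, 0, 40.9) mm in the stand's frame. 90 degree vee of two blocks at y -45 and 45, bottom at x 0, z 14; front edge level with the deck's end (x -20, z 34), back wall up to z 48. The roll's centre passes the deck's end at z 53 and drops 12 mm by itself.
- bridge_edge (a point): Middle of the lower front edge of the bridge's head, at (-50, 0, 106) mm in the stand's frame. The solid head spans x -50 to 50, y -100 to 100, z 106 to 142, on posts at y 86.5 to 99.5 either side (x -25 to 25). No room for an upright gripper over the vee: push from the lip's side, tool tilted about 45 degrees, not above the height of the roll's axis, or it wedges.
- clamp_pin (a joint): Push-down clamp pin through the bridge's head, above the middle of the vee. 0 is fully up, grows downwards in m, up to 0.036. Stiff fit: a push of about 2 N moves it, and it stays where it is left. Its round rubber pad (24 mm) hangs at z 86 mm in the stand's frame at 0 and meets a seated roll at about 0.026.
- clamp_knob_top (a point): Centre of the flat top of the clamp's black round knob (36 mm across, 16 mm high), at z 196 mm above the table when the pin is fully up; moves down with the pin.
- alu_roll: Foil roll of aluminium, 42 mm in diameter and 152 mm long, lying loose on the table: not wanted, leave it. Its own y axis is the cylinder's axis, its origin lies on its curved surface.
- alu_roll_center (a point): Centre of the aluminium roll.
- slurry_jar: Jar with a white lid, 52 mm across, 62 mm high; a bystander. Origin under its centre.
- petri_dish: Clear petri dish, 60 mm across, 12 mm high; a bystander. Origin under its centre.
- timer: Small white bench timer, 64 x 66 x 19 mm; a bystander. Origin under its centre.
There are look-alikes about, which are no part of the job. Leave any turquoise look-alike of the copper_roll alone.

How it is judged:
On the way, in this order (a step that is already met when the one before it is completed fails the run):
1. the copper roll lies on the loading deck in front of the bridge, across the deck, let go and at rest (x of copper_roll_center in the frame of vee_stand between -0.185 and -0.06 m and y of copper_roll_center in the frame of vee_stand between -0.03 and 0.03 m and z of copper_roll_center in the frame of vee_stand between 0.038 and 0.056 m and angle between the y axis of copper_roll and the y axis of vee_stand, either way round below 0.12 rad and contact force between the fingers and copper_roll below 0.1 N and linear speed of copper_roll below 0.03 m/s), for 0.2 s.
2. the copper roll has dropped into the vee and centred itself, let go and at rest, with the clamp still up (x of copper_roll_center in the frame of vee_stand between -0.003 and 0.003 m and z of copper_roll_center in the frame of vee_stand between 0.0374 and 0.0444 m and y of copper_roll_center in the frame of vee_stand between -0.015 and 0.015 m and angle between the y axis of copper_roll and the y axis of vee_stand, either way round below 0.05 rad and contact force between the fingers and copper_roll below 0.1 N and linear speed of copper_roll below 0.03 m/s and value of joint clamp_pin below 0.015 m), for 0.2 s.
At the end, for the whole second after the job is handed in: Copper roll at rest in the vee: within 3 mm of its middle, 3.5 mm of seated height, 0.05 rad of parallel and 15 mm of mid width; fingers off it; clamp pin pushed down to 24.3 to 28.5 mm, so that its pad is on the roll (x of copper_roll_center in the frame of vee_stand between -0.003 and 0.003 m and z of copper_roll_center in the frame of vee_stand between 0.0374 and 0.0444 m and y of copper_roll_center in the frame of vee_stand between -0.015 and 0.015 m and angle between the y axis of copper_roll and the y axis of vee_stand, either way round below 0.05 rad and contact force between the fingers and copper_roll below 0.1 N and linear speed of copper_roll below 0.03 m/s and value of joint clamp_pin between 0.0243 and 0.0285 m); the robot touches nothing.
It fails at once if the copper roll is lifted off the deck under the bridge instead of being rolled in (x of copper_roll_center in the frame of vee_stand between -0.04 and 0.04 m and y of copper_roll_center in the frame of vee_stand between -0.08 and 0.08 m and z of copper_roll_center in the frame of vee_stand between 0.064 and 0.1 m).
It fails at once if the aluminium roll is moved by more than 40 mm (distance of alu_roll_center from where it was at the start of the episode above 0.04 m).
It fails at once if a bystander (jar, petri dish or timer) is moved by more than 30 mm (distance of any of slurry_jar, petri_dish, timer from where it was at the start of the episode above 0.03 m).
It also fails if it takes over 72 s, if anything falls off the work surface, if the arm or the gripper's body presses on something with over 40 N, if the wrist force passes 120 N, or if a joint passes its speed limit or range.

ROBOT

A 6-joint arm with a two-finger parallel gripper is mounted at the origin on a cart in front of the work surface, level with it; the furniture and walls round the work are solid. World frame = base frame: x ahead of the robot, y to its left, z up, the work surface at z = 0. Lengths are in m, angles in rad, forces in N, time in s.
With the tool pointing down it reaches from about 0.25 to 0.725 m from the base axis. Payload 4 kg.
Tool frame: the origin (TCP) lies midway between the tips of the shut fingers; the grasp point (between the pads) lies bot.tcp_to_grasp behind it (bot.tcp_to_grasp is the distance from the TCP to the grasp point, in m); z points along the fingers, y is the line along which they close (so a half turn about z gives the same grasp; the last joint's range is limited). The gripper opens to 85 mm and grips with 20 to 120 N. Pads are 22 mm wide; open, the fingers measure 114 mm over their backs; the gripper's body (76 mm by 85 mm) begins 54 mm behind the grasp point. The pads swing forward as they close: fully open they stand 13 mm farther back than shut.
Start: joints at [-1.151, 0.241, 0.005, 1.335, 0, 1.571], TCP at [0.204, -0.457, 0.231] pointing down, gripper open.
Joint ranges: [-2.72, 2.72], [-1.05, 1.87], [-1.09, 1.28], [-1.99, 2.15], [-1.42, 1.44], [-3.14, 3.14]. Speed limits (rad/s): [2.79, 2.79, 3.14, 3.14, 3.14, 3.14].

INTERFACE

Orientations are given as a unit quaternion [x, y, z, w].
In Python, from workcell import readout, camera, bot gives the robot as it stands. The module is installed in compiled form; this text tells all that it offers.
- The arm moves only by the tool jog_arm, never from a script. Its argument "motion" is a list of rows, each an object of numbers: "x", "y", "z": the shift along the tool's x, y, z in mm; "spin": the turn about the tool's z in degrees; "fingers": the closure, from -1 (fully open) to 1 (shut). A call has 1 to 8 rows; each row is the pose to reach, as a shift and turn from the pose commanded when the call began, along the tool's axes at that moment; what a row does not reach only later rows make up. A row lasts 1/8 s, in which the tool goes at most 62.5 mm and 10.7 degrees, less where a joint would pass 70% of its speed; a pose out of reach is approached as far as the arm can. A call with a gripper value outside its range is refused whole. The fingers move at their own pace and stop on an object; the grip force is fixed at half the most. Time passes only in rows, so rows that repeat a pose let the fingers close. It gives the time, the measured TCP pose, the force, the opening and the grip force at its end, in the units of the state.
- readout.get_obs(): the state, without advancing time (a new reading comes with each control period).
- camera(name): name is "side" or "top" or "wrist"; returns a dict with "pixels" (400x640x3 uint8, red, green, blue), "K" (3x3 intrinsics, pixels), "rvec" (rotation vector, rad) and "tvec" (3), from world to camera coordinates, as OpenCV has them. Camera axes: x right, y down, z forward; pixel columns grow to the right and rows downward; lengths in m; the calibration is good to about 2 mm. A picture is of the moment at which its call begins. There is no depth.
- bot.job_done(): hands the job in; it is judged then, once.
The state is a dict: "clock": time; "joint_pos": joint angles; "joint_vel": joint speeds; "tau": joint torques, N m; "eef_pos": TCP position; "tool_rot": TCP orientation; "ft_force": force on the tool from outside, world axes, zero at the start; "ft_torque": the same for the moment, N m; "grip_width": finger opening in m; "grasp_force": force on a finger pad.
Only numpy, scipy, OpenCV 4.12 (cv2) and the standard library are available. Lean on these libraries where they do the work, as an engineer would, in place of code of your own. Each camera call takes 0.05 s, during which the arm holds its last target. There are 200 camera calls.

## Working session

There is one attempt and no reset: what is moved stays moved. The work goes in short steps, Python scripts to look and compute and a tool call to move; the robot and the scene stay as the last step left them, time stands still between calls to the robot, and variables do not carry over. Pictures are saved under pics/ and viewed, at most 10 in all, crops included, and the job is handed in when it is done.

Besides the shell and the picture viewer there is one more tool, called after "Request:" as a command line: name --argument value ..., lists and objects as JSON in quotes. jog_arm: Moves the arm, as the interface text tells. Its arguments: {"type":"object","properties":{"motion":{"type":"array"}},"required":["motion"]}

```bash
mkdir -p pics
cat > h.py <<'E'
import numpy as np, cv2
from workcell import readout, camera, bot
from scipy.spatial.transform import Rotation as R
def snap(n,f=None):
    c=camera(n)
    if f: cv2.imwrite('pics/'+f,cv2.cvtColor(c['pixels'],cv2.COLOR_RGB2BGR))
    return c
def ray(c,uv):
    Rm=cv2.Rodrigues(np.array(c['rvec'],float))[0]; t=np.array(c['tvec'],float).ravel()
    d=Rm.T@np.linalg.inv(c['K'])@np.array([uv[0],uv[1],1.]); return -Rm.T@t, d/np.linalg.norm(d)
def plane(c,uv,z):
    o,d=ray(c,uv); return o+d*(z-o[2])/d[2]
def tri(c1,p1,c2,p2):
    A=np.zeros((3,3));b=np.zeros(3);L=[]
    for c,p in((c1,p1),(c2,p2)):
        o,d=ray(c,p);M=np.eye(3)-np.outer(d,d);A+=M;b+=M@o;L.append((M,o))
    x=np.linalg.solve(A,b);return x,[np.linalg.norm(M@(x-o)) for M,o in L]
def proj(c,X): return cv2.projectPoints(np.array(X,float).reshape(-1,3),np.array(c['rvec'],float),np.array(c['tvec'],float),np.array(c['K'],float),None)[0].reshape(-1,2)
E
python3 - <<'E'
from h import *
import pickle
d={n:snap(n,n+'0.png') for n in('top','side')}
pickle.dump(d,open('c0.pkl','wb'))
for n,c in d.items(): print(n,ray(c,(320,200)),c['K'][0,0])
print(bot.tcp_to_grasp,readout.get_obs())
E
```

```text
top (array([0.51419765, 0.08395173, 1.34240662]), array([ 0.09230759, -0.02763674, -0.99534693])) 400.71164655032595
side (array([ 0.92380892, -0.67769678,  1.32092835]), array([-0.17856981,  0.51924587, -0.83576106])) 382.41276249700655
0.0187 {'clock': 0.1, 'joint_pos': array([-1.15100372e+00,  2.41352420e-01,  3.84919626e-03,  1.33519631e+00,
       -1.03597336e-05,  1.57079703e+00]), 'joint_vel': array([-0.00056117, -0.00070569,  0.00111563, -0.00093001, -0.00116914,
        0.00069535]), 'tau': array([ 2.18228483e-04, -3.73137546e+01,  2.53010255e+01,  1.08465398e-02,
       -1.52781222e-04, -1.49734412e-06]), 'eef_pos': array([ 0.20355069, -0.45606827,  0.23049087]), 'tool_rot': array([ 9.78052155e-01,  2.08358049e-01, -2.03341294e-04, -9.29639473e-04]), 'ft_force': array([-0.5693883 , -0.36394952, -0.3683946 ]), 'ft_torque': array([-0.05339392, -0.01435433,  0.01269829]), 'grasp_force': 0.0, 'grip_width': 0.08561821865832807}
```

View pics/top0.png

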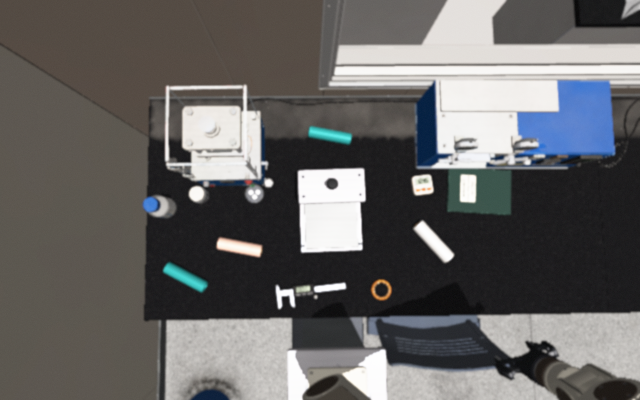

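View pics/side0.png

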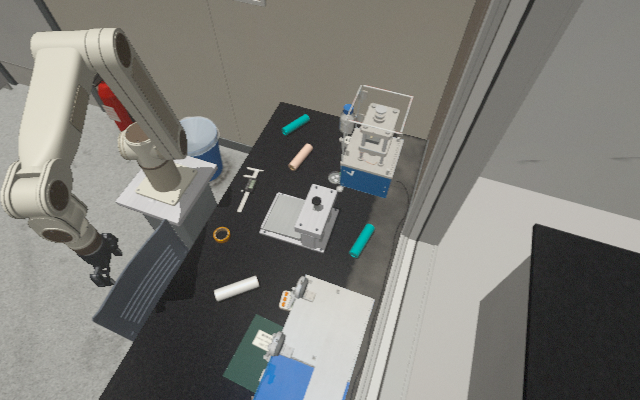

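The top view shows copper-pink (239,247), white aluminium (434,242), and turquoise look-alikes (330,135) and (185,277). I choose (239,247), which is (301,157) in the side view. The stand is near (332,210), with its black knob at (332,184), and its lip faces the robot.

Run:
```python
from h import *
import pickle
d=pickle.load(open('c0.pkl','rb'))
def crop(c,x0,y0,w,h,s): return cv2.resize(cv2.cvtColor(c['pixels'],cv2.COLOR_RGB2BGR)[y0:y0+h,x0:x0+w],None,fx=s,fy=s,interpolation=cv2.INTER_CUBIC)
a=crop(d['top'],290,160,80,100,5); b=crop(d['side'],250,175,100,85,4); e=crop(d['top'],205,225,70,40,5)
im=np.zeros((540,800,3),np.uint8); im[:500,:400]=a; im[:340,400:]=b; im[340:540,400:750]=e
cv2.imwrite('pics/crop.png',im)
# copper mask
P={}
for n,c in d.items():
    hsv=cv2.cvtColor(c['pixels'],cv2.COLOR_RGB2HSV)
    m=cv2.inRange(hsv,(3,40,120),(18,140,255))
    k,l,s,ce=cv2.connectedComponentsWithStats(m)
    for i in range(1,k):
        if s[i,4]>150: print(n,s[i],ce[i])
    roi=(slice(225,265),slice(205,275)) if n=='top' else (slice(135,180),slice(280,325))
    q=np.zeros_like(m); q[roi]=m[roi]; 
    pts=cv2.findNonZero(q); r=cv2.minAreaRect(pts); P[n]=r[0]; bx=cv2.boxPoints(r); print(n,r)
    print([plane(c,p,.019).round(4) for p in bx], plane(c,r[0],.024))
print(tri(d['top'],P['top'],d['side'],P['side']))
```

```text
top [216 237  46  20 272] [239.35294118 246.43014706]
top ((238.8282470703125, 246.77682495117188), (45.515018463134766, 12.442955017089844), 10.784297943115234)
[array([0.4814, 0.3916, 0.019 ]), array([0.5211, 0.3844, 0.019 ]), array([0.4914, 0.2383, 0.019 ]), array([0.4518, 0.2459, 0.019 ])] [0.48650676 0.31418634 0.024     ]
side [125 123  24  20 250] [135.224 133.756]
side [289 143  24  27 252] [300.44444444 155.80555556]
side ((300.1065368652344, 156.172119140625), (8.578472137451172, 31.369037628173828), 39.80556869506836)
[array([0.4494, 0.2491, 0.019 ]), array([0.4808, 0.4096, 0.019 ]), array([0.5204, 0.3892, 0.019 ]), array([0.4876, 0.2313, 0.019 ])] [0.48598426 0.31410505 0.024     ]
(array([0.48629419, 0.31401626, 0.02428558]), [np.float64(0.00024891637508613626), np.float64(0.0002489163750860544)])
```

View pics/crop.png

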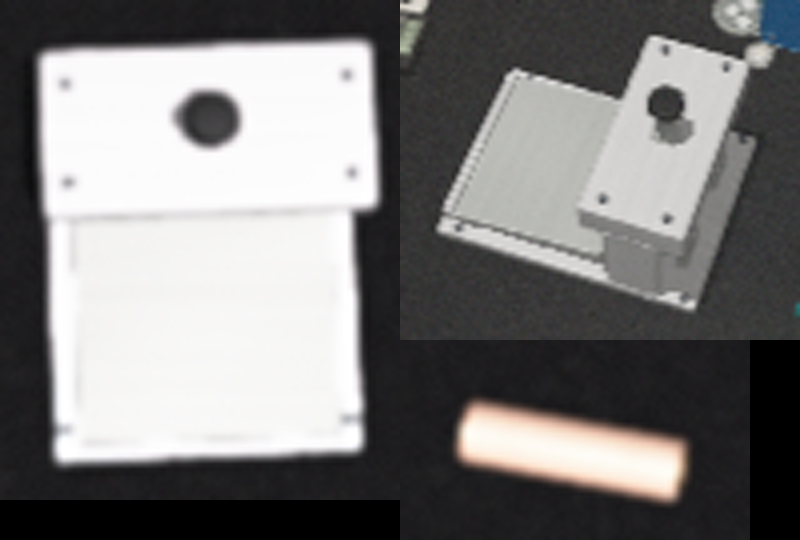

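The crop confirms a plain copper cylinder at (239,247). The stand head's top corners in the crop are (40,52), (370,40), (378,208) and (47,217), the lip's front corners are (55,463) and (361,450), and the knob is at (212,118).

Run:
```python
from h import *
import pickle
d=pickle.load(open('c0.pkl','rb')); t,s=d['top'],d['side']
T=lambda u,v:(290+u/5-.4,160+v/5-.4); S=lambda u,v:(250+(u-400)/4-.4,175+v/4-.4)
H=[plane(t,T(*p),.142)[:2] for p in((40,52),(370,40),(378,208),(47,217))]
HS=[plane(s,S(*p),.142)[:2] for p in((748,66),(685,242),(578,208),(650,37))]
print(np.round(H,4),np.mean(H,0)); print('side',np.round(HS,4),np.mean(HS,0))
F=[plane(t,T(*p),.012)[:2] for p in((55,463),(361,450))]; print(np.round(F,4))
f=lambda a,b:np.degrees(np.arctan2((a-b)[1],(a-b)[0]))
print('y-axis dir',f(H[0],H[1]),f(H[3],H[2]),f(F[0],F[1]),'side',f(HS[0],HS[1]),f(HS[3],HS[2]),'x',f(H[0],H[3]),f(H[1],H[2]),f(np.mean(H,0),np.mean(F,0)))
print('tri knob',tri(t,T(212,118),s,S(665,104)),'head',tri(t,T(370,40),s,S(685,242)),tri(t,T(47,217),s,S(650,37)), tri(t,T(378,208),s,S(578,208)))
o=readout.get_obs(); print(R.from_quat(o['tool_rot']).as_matrix().round(3))
```

```text
[[ 0.7175  0.1171]
 [ 0.7228 -0.0833]
 [ 0.6203 -0.0856]
 [ 0.6172  0.1139]] [0.66944801 0.01553076]
side [[ 0.7166  0.114 ]
 [ 0.7245 -0.0813]
 [ 0.6247 -0.0824]
 [ 0.6188  0.1132]] [0.6711514  0.01586773]
[[ 0.4657  0.1134]
 [ 0.4713 -0.0888]]
y-axis dir 91.49888042422793 90.87398042063293 91.60642308409578 side 92.33642941208758 91.75503004529054 x 1.867567397314715 1.314533241626078 0.9169995995768565
tri knob (array([0.66951625, 0.01654665, 0.19134867]), [np.float64(9.821805332386052e-05), np.float64(9.821805332383648e-05)]) head (array([ 0.72367188, -0.08252816,  0.14323097]), [np.float64(0.0012419439272696863), np.float64(0.0012419439272695618)]) (array([0.61783559, 0.11415527, 0.14016582]), [np.float64(0.0005145453454571863), np.float64(0.0005145453454569165)]) (array([ 0.62259126, -0.08420864,  0.14297578]), [np.float64(0.002726275652759261), np.float64(0.002726275652759286)])
[[ 0.913  0.408 -0.001]
 [ 0.408 -0.913  0.002]
 [-0.    -0.002 -1.   ]]
```

Request:
jog_arm --motion '[{"x": 44, "y": -45, "z": 0, "spin": -8, "fingers": -1}, {"x": 88, "y": -90, "z": 0, "spin": -16, "fingers": -1}, {"x": 130, "y": -134, "z": 0, "spin": -24, "fingers": -1}, {"x": 172, "y": -178, "z": 0, "spin": -32, "fingers": -1}, {"x": 214, "y": -222, "z": 0, "spin": -40, "fingers": -1}, {"x": 256, "y": -264, "z": 0, "spin": -48, "fingers": -1}, {"x": 298, "y": -306, "z": 0, "spin": -54.6, "fingers": -1}, {"x": 340, "y": -350, "z": 0, "spin": -54.6, "fingers": -1}]'

```text
clock: 1.1
eef_pos: [0.3718, 0.0035, 0.2313]
tool_rot: [0.773, 0.634, 0.0, 0.0]
ft_force: [2.3, -1.0, 0.1]
grip_width: 0.0853
grasp_force: 0.0
```

```bash
cat >> h.py <<'E'
def to(x,y,z,head=None):
    o=readout.get_obs(); M=R.from_quat(o['tool_rot']).as_matrix(); h=np.degrees(np.arctan2(M[1,1],M[0,1]))
    print('tcp',o['eef_pos'].round(4),'yhead',h.round(2),'grip',round(o['grip_width'],4),'F',o['ft_force'].round(2),'t',o['clock'])
    print('shift mm',(M.T@(np.array([x,y,z])-o['eef_pos'])*1000).round(1),'spin',None if head is None else round(h-head,2))
E
python3 -c "
from h import *
to(.486,.314,.13,-11.3)"
```

```text
tcp [0.3718 0.0035 0.2313] yhead -11.32 grip 0.0853 F [ 2.33 -1.04  0.09] t 1.1
shift mm [326.9  50.9 101.2] spin -0.02
```

Request:
jog_arm --motion '[{"x": 50, "y": 8, "z": 10}, {"x": 105, "y": 16, "z": 25}, {"x": 160, "y": 25, "z": 45}, {"x": 215, "y": 34, "z": 60}, {"x": 270, "y": 42, "z": 80}, {"x": 310, "y": 48, "z": 95}, {"x": 325, "y": 50, "z": 100}, {"x": 325, "y": 50, "z": 100}]'

```text
validation failed for argument at $.mo...
```

Run:
```python
from h import *
to(.486,.314,.006,-11.3)
c=snap('wrist','w1.png'); print(ray(c,(320,200)))
print('proj',proj(c,[.486,.314,.038]))
m=cv2.inRange(cv2.cvtColor(c['pixels'],cv2.COLOR_RGB2HSV),(3,40,120),(18,150,255))
k,l,s,ce=cv2.connectedComponentsWithStats(m)
i=1+np.argmax(s[1:,4]); r=cv2.minAreaRect(cv2.findNonZero((l==i).astype(np.uint8))); print(s[i],r)
B=np.array([plane(c,p,.024) for p in cv2.boxPoints(r)]); print(B.round(4),B.mean(0))
```

```text
tcp [0.3718 0.0035 0.2313] yhead -11.32 grip 0.0853 F [ 2.33 -1.04  0.09] t 1.1
shift mm [326.9  50.9 225.2] spin -0.02
(array([0.38518517, 0.07277255, 0.37342793]), array([-0.05903062, -0.26511001, -0.96240951]))
proj [[ 387.06825328 -227.55397304]]
[303 277  41  36 266] ((323.0, 294.5), (35.0, 40.0), 90.0)
[[ 0.3239 -0.1156  0.024 ]
 [ 0.372  -0.1253  0.024 ]
 [ 0.3632 -0.1742  0.024 ]
 [ 0.3133 -0.1642  0.024 ]] [ 0.34308619 -0.14482868  0.024     ]
```

View pics/w1.png

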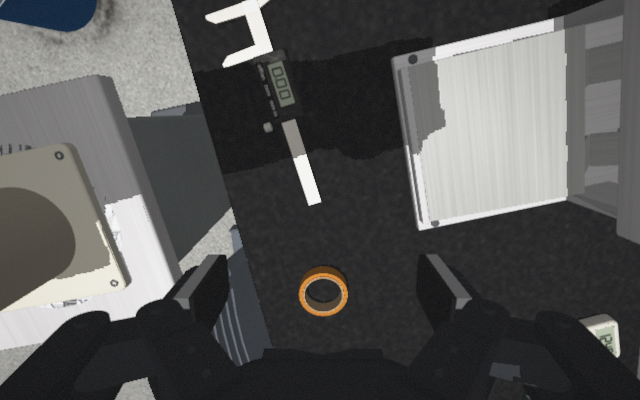

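The wrist view shows the open fingers (200,285) and (445,285), the orange ring and caliper, and the stand's front lip from (393,58) to (417,230). The copper roll is not in view yet, because the move was refused for missing fields.

Request:
jog_arm --motion '[{"x": 50, "y": 8, "z": 10, "spin": 0, "fingers": -1}, {"x": 105, "y": 16, "z": 25, "spin": 0, "fingers": -1}, {"x": 160, "y": 25, "z": 45, "spin": 0, "fingers": -1}, {"x": 215, "y": 34, "z": 60, "spin": 0, "fingers": -1}, {"x": 260, "y": 42, "z": 80, "spin": 0, "fingers": -1}, {"x": 288, "y": 48, "z": 95, "spin": 0, "fingers": -1}, {"x": 290, "y": 50, "z": 100, "spin": 0, "fingers": -1}, {"x": 290, "y": 50, "z": 100, "spin": 0, "fingers": -1}]'

```text
clock: 2.15
eef_pos: [0.4771, 0.2751, 0.1305]
tool_rot: [0.774, 0.634, -0.001, -0.0]
ft_force: [-0.3, -0.1, -0.4]
grip_width: 0.0852
grasp_force: 0.0
```

Run:
```python
from h import *
c=snap('wrist','w2.png'); to(.486,.314,.006,-11.3)
print('proj',proj(c,[.486,.314,.038]))
m=cv2.inRange(cv2.cvtColor(c['pixels'],cv2.COLOR_RGB2HSV),(3,30,120),(18,150,255))
k,l,s,ce=cv2.connectedComponentsWithStats(m)
i=1+np.argmax(s[1:,4]); r=cv2.minAreaRect(cv2.findNonZero((l==i).astype(np.uint8))); print(s[i],r)
B=np.array([plane(c,p,.026) for p in cv2.boxPoints(r)]); print(B.round(4),B.mean(0))
e=max([B[1]-B[0],B[2]-B[1]],key=np.linalg.norm); print(np.degrees(np.arctan2(e[1],e[0])))
```

```text
tcp [0.4773 0.275  0.1313] yhead -11.4 grip 0.0851 F [0.1  0.93 0.4 ] t 2.2
shift mm [ 40.1   0.9 125.2] spin -0.1
proj [[324.34433681 153.29488122]]
[ 300   51   53  192 7045] ((326.0, 146.5), (191.0, 52.0), 90.0)
[[0.4829 0.3868 0.026 ]
 [0.5191 0.3796 0.026 ]
 [0.494  0.2352 0.026 ]
 [0.4513 0.2437 0.026 ]] [0.48683753 0.31132432 0.026     ]
-99.84950859922142
```

View pics/w2.png

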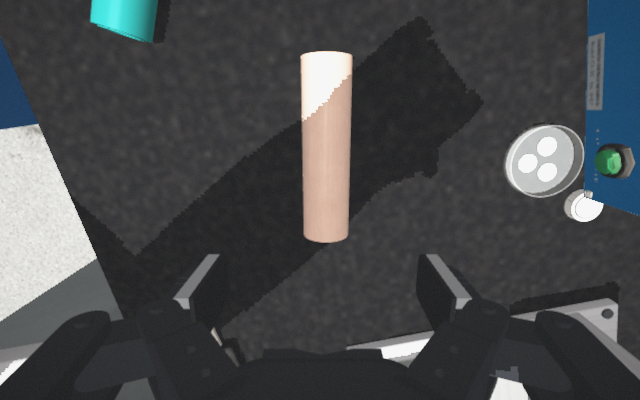

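The copper roll is centred at (326,147) between the fingers and parallel to the pads; the petri dish at (545,160) is clear.

Request:
jog_arm --motion '[{"x": 30, "y": 1, "z": 10, "spin": 0, "fingers": -1}, {"x": 38, "y": 1, "z": 45, "spin": 0, "fingers": -1}, {"x": 38, "y": 1, "z": 80, "spin": 0, "fingers": -1}, {"x": 38, "y": 1, "z": 108, "spin": 0, "fingers": -1}, {"x": 38, "y": 1, "z": 123, "spin": 0, "fingers": -1}, {"x": 38, "y": 1, "z": 124, "spin": 0, "fingers": -1}, {"x": 38, "y": 1, "z": 124, "spin": 0, "fingers": 1}, {"x": 38, "y": 1, "z": 124, "spin": 0, "fingers": 1}]'

```text
clock: 3.2
eef_pos: [0.4871, 0.3137, 0.0088]
tool_rot: [0.774, 0.634, 0.001, 0.0]
ft_force: [-0.3, -0.4, -0.1]
grip_width: 0.0517
grasp_force: 0.0
```

Request:
jog_arm --motion '[{"x": 0, "y": 0, "z": 0, "spin": 0, "fingers": 1}, {"x": 0, "y": 0, "z": 0, "spin": 0, "fingers": 1}, {"x": 0, "y": 0, "z": 0, "spin": 0, "fingers": 1}, {"x": 0, "y": 0, "z": 0, "spin": 0, "fingers": 1}, {"x": 0, "y": 0, "z": -20, "spin": 0, "fingers": 1}, {"x": 0, "y": 0, "z": -60, "spin": 0, "fingers": 1}, {"x": 0, "y": 0, "z": -100, "spin": 0, "fingers": 1}, {"x": 0, "y": 0, "z": -100, "spin": 0, "fingers": 1}]'

```text
clock: 4.2
eef_pos: [0.4882, 0.3146, 0.1103]
tool_rot: [0.773, 0.634, 0.003, 0.0]
ft_force: [1.1, 0.4, -4.5]
grip_width: 0.0361
grasp_force: 61.6
```

```bash
python3 -c "
from h import *
to(.498,.0115,.1,1.5)"
```

```text
tcp [0.4882 0.3146 0.1103] yhead -11.34 grip 0.0361 F [ 1.06  0.39 -4.53] t 4.2
shift mm [-295.3   69.2    9.2] spin -12.84
```

Request:
jog_arm --motion '[{"x": -35, "y": 8, "z": 0, "spin": -2, "fingers": 1}, {"x": -85, "y": 20, "z": 0, "spin": -5, "fingers": 1}, {"x": -135, "y": 32, "z": 0, "spin": -8, "fingers": 1}, {"x": -185, "y": 43, "z": 0, "spin": -11, "fingers": 1}, {"x": -235, "y": 55, "z": 0, "spin": -12.8, "fingers": 1}, {"x": -275, "y": 65, "z": 0, "spin": -12.8, "fingers": 1}, {"x": -295, "y": 69, "z": 9, "spin": -12.8, "fingers": 1}, {"x": -295, "y": 69, "z": 9, "spin": -12.8, "fingers": 1}]'

```text
clock: 5.2
eef_pos: [0.4932, 0.0089, 0.0955]
tool_rot: [0.699, 0.715, -0.002, -0.002]
ft_force: [-0.6, 0.3, -5.0]
grip_width: 0.0363
grasp_force: 61.3
```

Run:
```python
from h import *
c=snap('wrist','w3.png'); to(.498,.0115,.05,1.5)
# stand features predicted with origin (.670,.016) yaw 1.5
Rz=R.from_euler('z',1.5,degrees=True).as_matrix(); O=np.array([.670,.016,0])
X=np.array([[-.2,.1,.012],[-.198,.086,.0286],[-.05,.1,.142],[-.05,.1,.106],[.05,.1,.142],[-.2,-.1,.012]])
print(proj(c,X@Rz.T+O).round(1))
```

```text
tcp [0.4938 0.0099 0.0961] yhead 1.36 grip 0.0358 F [-0.3   0.18 -4.59] t 5.25
shift mm [ 1.5  4.4 46.1] spin -0.14
[[ 287.5   59.6]
 [ 288.6   80.1]
 [ 811.5  -19.9]
 [ 667.2   18.6]
 [1204.7  -22.4]
 [ 295.7  321.4]]
```

View pics/w3.png

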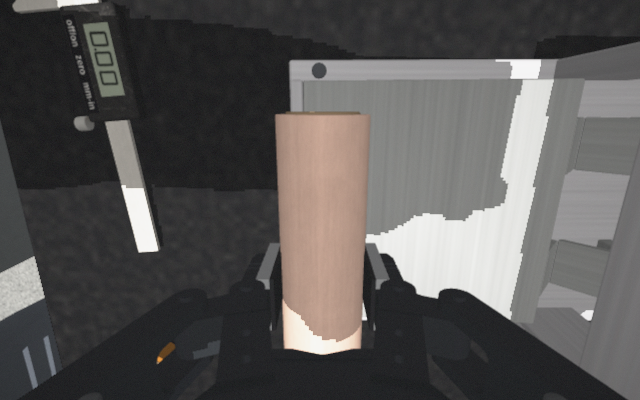

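The wrist view shows the roll held and parallel to the lip. The stand's front corner is at (290,60), against (287.5,59.6) predicted, so the stand pose is good to about 2 mm.

Request:
jog_arm --motion '[{"x": 1.5, "y": 6, "z": 15, "spin": 0, "fingers": 1}, {"x": 1.5, "y": 6.5, "z": 40, "spin": 0, "fingers": 1}, {"x": 1.5, "y": 6.5, "z": 55, "spin": 0, "fingers": 1}, {"x": 1.5, "y": 6.5, "z": 59, "spin": 0, "fingers": 1}, {"x": 1.5, "y": 6.5, "z": 61, "spin": 0, "fingers": 1}, {"x": 1.5, "y": 6.5, "z": 61, "spin": 0, "fingers": 1}]'

```text
clock: 6.0
eef_pos: [0.5029, 0.0121, 0.0379]
tool_rot: [0.698, 0.716, 0.0, 0.0]
ft_force: [0.0, 0.2, -4.8]
grip_width: 0.036
grasp_force: 61.3
```

```bash
python3 -c "
from h import *
to(.5005,.0115,.0336,1.5)"
```

```text
tcp [0.5029 0.0121 0.0379] yhead 1.46 grip 0.036 F [ 0.04  0.18 -4.76] t 6.0
shift mm [-0.6 -2.4  4.2] spin -0.04
```

Request:
jog_arm --motion '[{"x": 0, "y": -2, "z": 2, "spin": 0, "fingers": 1}, {"x": 0, "y": -2, "z": 4, "spin": 0, "fingers": 1}, {"x": 0, "y": -2, "z": 4.5, "spin": 0, "fingers": 1}, {"x": 0, "y": -2, "z": 4.5, "spin": 0, "fingers": 1}]'

```text
clock: 6.5
eef_pos: [0.5003, 0.0119, 0.0337]
tool_rot: [0.698, 0.716, 0.0, 0.0]
ft_force: [-3.4, -0.9, 5.3]
grip_width: 0.0362
grasp_force: 62.2
```

Request:
jog_arm --motion '[{"x": 0, "y": 0, "z": 0, "spin": 0, "fingers": 0.5}, {"x": 0, "y": 0, "z": 0, "spin": 0, "fingers": -0.2}, {"x": 0, "y": 0, "z": 0, "spin": 0, "fingers": -1}, {"x": 0, "y": 0, "z": 0, "spin": 0, "fingers": -1}, {"x": 0, "y": 0, "z": 0, "spin": 0, "fingers": -1}, {"x": 0, "y": 0, "z": 0, "spin": 0, "fingers": -1}, {"x": 0, "y": 0, "z": 0, "spin": 0, "fingers": -1}, {"x": 0, "y": 0, "z": 0, "spin": 0, "fingers": -1}]'

```text
clock: 7.5
eef_pos: [0.5002, 0.012, 0.0328]
tool_rot: [0.698, 0.716, -0.0, -0.0]
ft_force: [-0.8, -0.3, 0.2]
grip_width: 0.0854
grasp_force: 0.0
```

Run:
```python
from h import *
c=snap('wrist','w4.png'); to(.44,.01,.1,1.5)
```

```text
tcp [0.5002 0.012  0.0328] yhead 1.45 grip 0.0853 F [-0.35  0.32  0.52] t 7.55
shift mm [ -0.4 -60.3 -67.2] spin -0.05
```

View pics/w4.png

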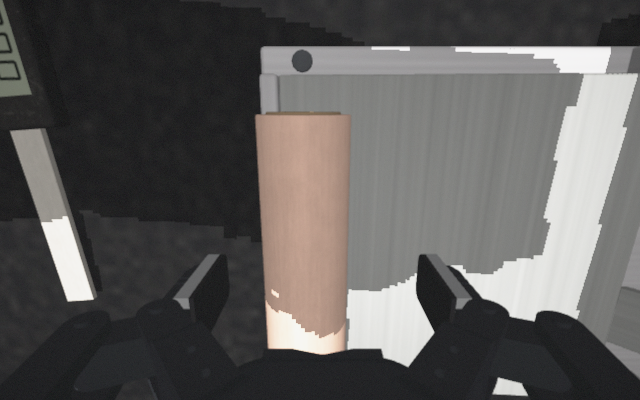

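The roll is let go and lies against the lip, spanning columns 257–350 and parallel to it. Next I lift, go behind it, and push with the outside of the front finger.

Request:
jog_arm --motion '[{"x": 0, "y": 0, "z": -25, "spin": 0, "fingers": -1}, {"x": 0, "y": 0, "z": -65, "spin": 0, "fingers": -1}, {"x": 0, "y": -15, "z": -75, "spin": 0, "fingers": -1}, {"x": 0, "y": -60, "z": -75, "spin": 0, "fingers": -1}, {"x": 0, "y": -92, "z": -75, "spin": 0, "fingers": -1}, {"x": 0, "y": -96, "z": -60, "spin": 0, "fingers": -1}, {"x": 0, "y": -96, "z": -30, "spin": 0, "fingers": -1}, {"x": 0, "y": -96, "z": -30, "spin": 0, "fingers": -1}]'

```text
clock: 8.55
eef_pos: [0.4009, 0.0094, 0.0609]
tool_rot: [0.698, 0.716, -0.002, -0.002]
ft_force: [-0.0, -0.5, -0.1]
grip_width: 0.0855
grasp_force: 0.0
```

Run:
```python
from h import *
to(.408,.0092,.022,1.5)
t=snap('top');s=snap('side')
P={}
for n,c,(x0,y0,w,h) in(('t',t,(295,215,75,50)),('s',s,(250,175,60,75))):
    m=cv2.inRange(cv2.cvtColor(c['pixels'],cv2.COLOR_RGB2HSV),(3,40,110),(18,150,255))
    q=np.zeros_like(m);q[y0:y0+h,x0:x0+w]=m[y0:y0+h,x0:x0+w]
    r=cv2.minAreaRect(cv2.findNonZero(q)); print(n,r,cv2.countNonZero(q)); P[n]=r[0]; print(plane(c,r[0],.048))
print(tri(t,P['t'],s,P['s']))
a=cv2.resize(cv2.cvtColor(t['pixels'],4)[150:270,270:390],None,fx=3.3,fy=3.3); b=cv2.resize(cv2.cvtColor(s['pixels'],4)[150:270,220:340],None,fx=3.3,fy=3.3)
cv2.imwrite('pics/p5.png',np.hstack([a,b]))
```

```text
tcp [0.4009 0.0094 0.0609] yhead 1.45 grip 0.0855 F [-0.01 -0.53 -0.13] t 8.55
shift mm [-0.4  7.4 38.9] spin -0.05
t ((331.4999694824219, 244.0), (42.99999237060547, 11.999998092651367), -0.0) 360
[0.49175339 0.01307234 0.048     ]
s ((272.8000183105469, 208.9000244140625), (10.28591251373291, 35.7770881652832), 26.56505012512207) 340
[0.49276234 0.00935601 0.048     ]
(array([0.49127049, 0.01255801, 0.04243603]), [np.float64(0.00043926942675359947), np.float64(0.00043926942675348774)])
```

View pics/p5.png

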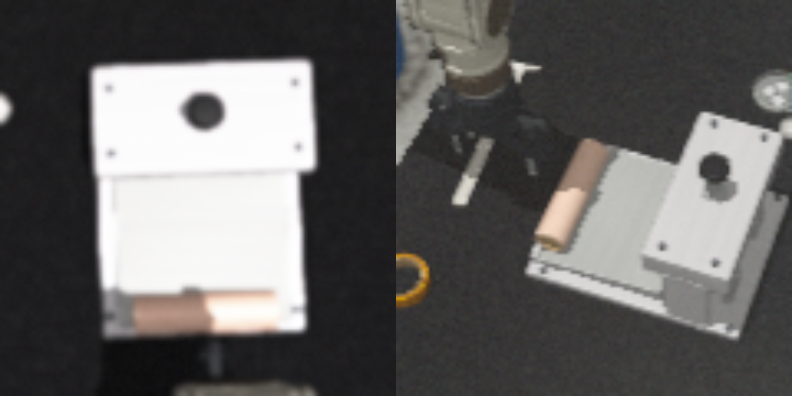

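The roll lies on the deck against the lip in both views (top crop (205,310), side crop (570,195)), measured at (0.492, 0.012, 0.042). Lowering behind it and pushing slowly.

Request:
jog_arm --motion '[{"x": 0, "y": 0, "z": 25, "spin": 0, "fingers": -1}, {"x": -1, "y": 0, "z": 37, "spin": 0, "fingers": -1}, {"x": -1, "y": 8, "z": 38, "spin": 0, "fingers": -1}, {"x": -1, "y": 18, "z": 38, "spin": 0, "fingers": -1}, {"x": -1, "y": 28, "z": 38, "spin": 0, "fingers": -1}, {"x": -1, "y": 40, "z": 38, "spin": 0, "fingers": -1}, {"x": -1, "y": 50, "z": 37, "spin": 0, "fingers": -1}, {"x": -1, "y": 55, "z": 37, "spin": 0, "fingers": -1}]'

```text
clock: 9.65
eef_pos: [0.4553, 0.0098, 0.0275]
tool_rot: [0.698, 0.716, -0.003, -0.003]
ft_force: [-25.0, -0.5, 30.4]
grip_width: 0.0854
grasp_force: 17.0
```

```bash
cat >> h.py <<'E'
def roll(box=((295,175,75,90),(250,165,95,85)),fn=None):
    t=snap('top');s=snap('side');P=[]
    for c,(x0,y0,w,h) in((t,box[0]),(s,box[1])):
        m=cv2.inRange(cv2.cvtColor(c['pixels'],cv2.COLOR_RGB2HSV),(3,40,90),(18,170,255))
        q=np.zeros_like(m);q[y0:y0+h,x0:x0+w]=m[y0:y0+h,x0:x0+w]; n=cv2.countNonZero(q)
        if n<20: print('few',n); continue
        r=cv2.minAreaRect(cv2.findNonZero(q)); print(n,np.round(r[0],1),np.round(r[1],1),round(r[2],1),plane(c,r[0],.05).round(4))
    if fn:
        a=cv2.resize(cv2.cvtColor(t['pixels'],4)[150:270,270:390],None,fx=3.3,fy=3.3); b=cv2.resize(cv2.cvtColor(s['pixels'],4)[150:270,240:360],None,fx=3.3,fy=3.3)
        cv2.imwrite('pics/'+fn,np.hstack([a,b]))
E
python3 - <<'E'
from h import *
roll(fn='p6.png'); to(.5715,.0135,.024,1.5)
E
```

```text
319 [331.  232.5] [11.8 42.7] 85.9 [0.5287 0.0142 0.05  ]
345 [287.6 181. ] [54.3 85. ] 46.0 [0.4953 0.1532 0.05  ]
tcp [0.4555 0.0098 0.0276] yhead 1.45 grip 0.0852 F [-18.44  -0.45  23.66] t 9.75
shift mm [  0.8 116.1   2.8] spin -0.05
```

View pics/p6.png

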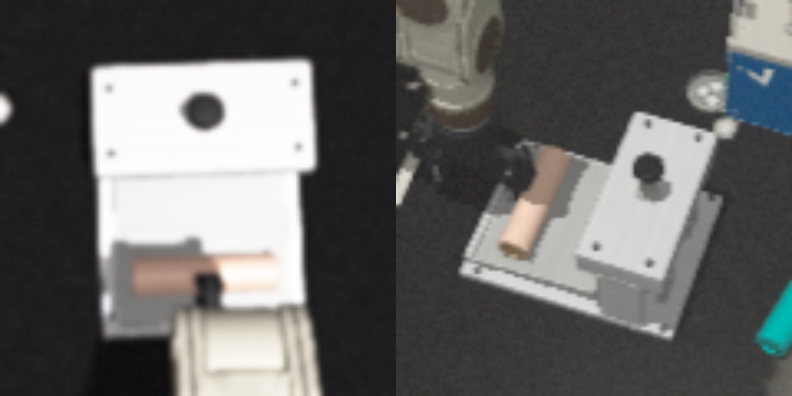

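The pusher finger is at (208,290) in the top crop and the roll moved about 37 mm, but the contact wedges (−25/+30 N) because the outer face meets the roll above its axis. I'll back off and turn the tool 90°, so the flat sides of both open fingers push evenly and the roll coasts the last part.

Request:
jog_arm --motion '[{"x": 0, "y": -15, "z": 4, "spin": 0, "fingers": -1}, {"x": 0, "y": -40, "z": 4, "spin": 0, "fingers": -1}, {"x": 0, "y": -75, "z": 4, "spin": 0, "fingers": -1}, {"x": 0, "y": -85, "z": -10, "spin": 0, "fingers": -1}, {"x": 0, "y": -85, "z": -50, "spin": 0, "fingers": -1}, {"x": 0, "y": -85, "z": -65, "spin": -10, "fingers": -1}, {"x": 0, "y": -85, "z": -65, "spin": -10, "fingers": -1}]'

```text
clock: 10.62
eef_pos: [0.3769, 0.0078, 0.0928]
tool_rot: [0.634, 0.773, 0.002, 0.002]
ft_force: [0.1, -0.0, 0.3]
grip_width: 0.0854
grasp_force: 0.0
```

Run:
```python
from h import *
print(readout.get_obs()['joint_pos'].round(2)); to(.40,.0092,.09,91.5)
```

```text
[ 0.02  0.12 -0.54  0.91 -0.    1.39]
tcp [0.3769 0.0078 0.0928] yhead 11.34 grip 0.0854 F [ 0.13 -0.03  0.32] t 10.625
shift mm [-3.2 22.9  3. ] spin -80.16
```

Request:
jog_arm --motion '[{"x": 0, "y": 5, "z": 0, "spin": -10, "fingers": -1}, {"x": -1, "y": 10, "z": 0, "spin": -20, "fingers": -1}, {"x": -2, "y": 15, "z": 0, "spin": -30, "fingers": -1}, {"x": -3, "y": 20, "z": 0, "spin": -40, "fingers": -1}, {"x": -3, "y": 23, "z": 0, "spin": -50, "fingers": -1}, {"x": -3, "y": 23, "z": 0, "spin": -60, "fingers": -1}, {"x": -3, "y": 23, "z": 0, "spin": -70, "fingers": -1}, {"x": -3, "y": 23, "z": 0, "spin": -80.1, "fingers": -1}]'

```text
clock: 11.62
eef_pos: [0.3974, 0.0094, 0.0901]
tool_rot: [-0.015, 1.0, 0.0, -0.001]
ft_force: [0.5, -0.0, 0.3]
grip_width: 0.0854
grasp_force: 0.0
```

Run:
```python
from h import *
roll(fn='p7.png'); to(.445,.0102,.0225,91.5)
```

```text
379 [331.5 244.5] [43. 13.] 0.0 [0.4902 0.0132 0.05  ]
349 [272.9 208.7] [10.3 36.2] 26.6 [0.4934 0.0093 0.05  ]
tcp [0.3974 0.0094 0.0902] yhead 91.4 grip 0.0857 F [ 0.24 -0.35  0.18] t 11.725
shift mm [-47.7  -0.4  67.6] spin -0.1
```

The roll is back against the lip at (0.492, 0.011), parallel. Lowering behind it and pushing slowly first.

Request:
jog_arm --motion '[{"x": -30, "y": 0, "z": 20, "spin": 0, "fingers": -1}, {"x": -46, "y": 0, "z": 50, "spin": 0, "fingers": -1}, {"x": -47, "y": 0, "z": 65, "spin": 0, "fingers": -1}, {"x": -50, "y": 0, "z": 67, "spin": 0, "fingers": -1}, {"x": -60, "y": 0, "z": 67, "spin": 0, "fingers": -1}, {"x": -70, "y": 0, "z": 67, "spin": 0, "fingers": -1}, {"x": -80, "y": 0, "z": 67, "spin": 0, "fingers": -1}, {"x": -88, "y": 0, "z": 67, "spin": 0, "fingers": -1}]'

```text
clock: 12.72
eef_pos: [0.4867, 0.0117, 0.0243]
tool_rot: [-0.013, 1.0, -0.0, 0.001]
ft_force: [-1.7, 0.0, 1.2]
grip_width: 0.0852
grasp_force: 1.0
```

Run:
```python
from h import *
to(.566,.0133,.0225,91.5); roll(fn='p8.png')
```

```text
tcp [0.4867 0.0117 0.0243] yhead 91.53 grip 0.0852 F [-1.7   0.01  1.24] t 12.725
shift mm [-79.3  -0.6   1.9] spin 0.03
142 [329.9 235.6] [11.5 41. ] 83.7 [0.5188 0.0179 0.05  ]
345 [278.2 204.5] [43.2 26.1] 78.1 [0.5051 0.0347 0.05  ]
```

View pics/p8.png

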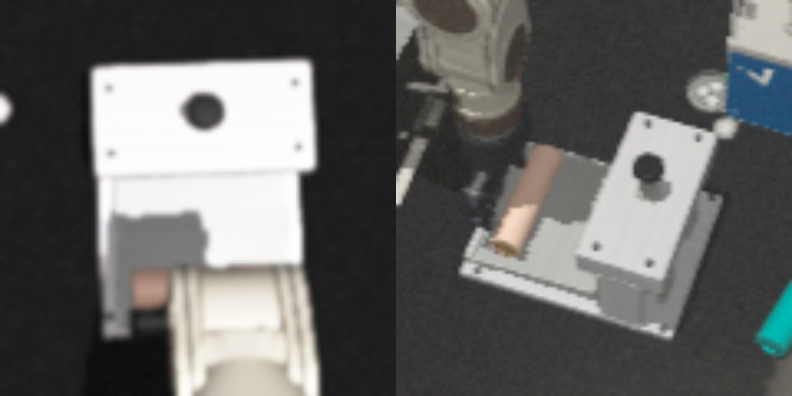

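This push is clean at about 2 N, with the roll parallel on the deck (side crop (525,200)). That was the tenth picture, so I use numbers only from here. Next is the dash, stopping short of the bridge.

Request:
jog_arm --motion '[{"x": -32, "y": 0, "z": 0, "spin": 0, "fingers": -1}, {"x": -78, "y": 0, "z": 0, "spin": 0, "fingers": -1}, {"x": -78, "y": 0, "z": 0, "spin": 0, "fingers": -1}, {"x": -78, "y": 0, "z": 0, "spin": 0, "fingers": -1}, {"x": -78, "y": 0, "z": 0, "spin": 0, "fingers": -1}, {"x": -78, "y": 0, "z": 0, "spin": 0, "fingers": -1}]'

```text
clock: 13.58
eef_pos: [0.5625, 0.0139, 0.024]
tool_rot: [-0.014, 1.0, 0.0, -0.0]
ft_force: [-0.6, 0.2, -0.3]
grip_width: 0.0855
grasp_force: 0.0
```

Run:
```python
from h import *
to(.45,.01,.0225,91.5); roll(fn='p9.png')
```

```text
tcp [0.5625 0.0139 0.024 ] yhead 91.56 grip 0.0855 F [-0.56  0.2  -0.33] t 13.575
shift mm [112.6  -0.8   1.5] spin 0.06
few 0
few 8
```

Request:
jog_arm --motion '[{"x": 30, "y": 0, "z": 0, "spin": 0, "fingers": -1}, {"x": 65, "y": 0, "z": -20, "spin": 0, "fingers": -1}, {"x": 75, "y": 0, "z": -40, "spin": 10, "fingers": -1}, {"x": 75, "y": 0, "z": -45, "spin": 20, "fingers": -1}, {"x": 75, "y": 0, "z": -45, "spin": 30, "fingers": -1}, {"x": 75, "y": 0, "z": -45, "spin": 40, "fingers": -1}, {"x": 75, "y": 0, "z": -45, "spin": 50, "fingers": -1}, {"x": 75, "y": 0, "z": -45, "spin": 60, "fingers": -1}]'

```text
clock: 14.68
eef_pos: [0.4882, 0.0118, 0.069]
tool_rot: [0.491, 0.871, 0.0, 0.0]
ft_force: [-0.5, -0.9, 0.2]
grip_width: 0.0854
grasp_force: 0.0
```

Request:
jog_arm --motion '[{"x": 0, "y": 0, "z": 0, "spin": 10, "fingers": -1}, {"x": 0, "y": 0, "z": 0, "spin": 20, "fingers": -1}, {"x": 0, "y": 0, "z": 0, "spin": 30, "fingers": -1}, {"x": 0, "y": 0, "z": 0, "spin": 30, "fingers": 1}, {"x": 0, "y": 0, "z": 0, "spin": 30, "fingers": 1}, {"x": 0, "y": 0, "z": 0, "spin": 30, "fingers": 1}]'

```text
clock: 15.42
eef_pos: [0.4884, 0.0118, 0.0688]
tool_rot: [0.697, 0.717, 0.0, 0.0]
ft_force: [0.1, 0.7, -0.2]
grip_width: 0.0321
grasp_force: 0.0
```

```bash
cat > v.py <<'E'
from h import *
c=snap('wrist','w10.png')
Rz=R.from_euler('z',1.5,degrees=True).as_matrix(); O=np.array([.6715,.016,0])
m=cv2.inRange(cv2.cvtColor(c['pixels'],cv2.COLOR_RGB2HSV),(3,45,40),(18,200,255))
k,l,s,ce=cv2.connectedComponentsWithStats(m)
for i in range(1,k):
    if s[i,4]>60: print(s[i],ce[i].round(1))
for x,z in((0,.0409),(-.03,.053)):
  X=np.array([[x-.019*np.cos(a),y,z+.019*np.sin(a)] for y in(-.071,0,.071) for a in(0,.8,1.57)]); print(proj(c,X@Rz.T+O).round(0).tolist())
to(.6695,.016,.24,1.5)
E
python3 v.py
```

```text
[  571   112    69   252 10703] [615.  260.6]
[[579.0, 343.0], [607.0, 359.0], [637.0, 366.0], [607.0, 240.0], [640.0, 249.0], [675.0, 254.0], [642.0, 112.0], [682.0, 112.0], [724.0, 112.0]]
[[545.0, 357.0], [572.0, 375.0], [604.0, 383.0], [571.0, 248.0], [603.0, 260.0], [640.0, 265.0], [604.0, 112.0], [644.0, 112.0], [687.0, 112.0]]
tcp [0.4884 0.0119 0.0688] yhead 1.61 grip 0.0244 F [-0.39 -0.26  0.11] t 15.475
shift mm [  -1.   181.2 -171.1] spin 0.11
```

Run:
```python
from h import *
im=cv2.imread('pics/w10.png'); c=camera('wrist')
m=cv2.inRange(cv2.cvtColor(im,cv2.COLOR_BGR2HSV),(3,45,40),(18,200,255))
for v in (120,160,200,240,280,320,340,355):
    u=np.where(m[v,560:]>0)[0]; print(v,560+u.min() if len(u) else None, len(u),end=' | ')
Rz=R.from_euler('z',1.5,degrees=True).as_matrix(); O=np.array([.6715,.016,0])
a=np.linspace(-1.5,1.6,60)
for x,z in((0,.0409),(-.006,.0409),(-.02,.053)):
  print('\n',x,z)
  for y in(-.071,-.035,0,.035,.071):
    P=proj(c,np.c_[x-.019*np.cos(a),np.full(60,y),z+.019*np.sin(a)]@Rz.T+O); print(P[P[:,0].argmin()].round(1),P[:,1].max().round(0),end=' ')
```

```text
120 624 16 | 160 614 26 | 200 604 36 | 240 593 47 | 280 583 57 | 320 573 67 | 340 578 62 | 355 603 37 | 
 0 0.0409
[572.  330.5] 366.0 [584.3 283. ] 312.0 [597.5 231.6] 254.0 [612.  175.5] 188.0 [628.6 111.4] 112.0 
 -0.006 0.0409
[563.  331.3] 366.0 [575.  282.9] 312.0 [587.7 232. ] 254.0 [601.7 175.5] 188.0 [617.8 111.4] 112.0 
 -0.02 0.053
[554.9 344. ] 383.0 [567.1 293.3] 326.0 [580.3 239.7] 265.0 [594.8 179.8] 195.0 [611.6 111.4] 112.0
```

The roll's outline matches the seated model within about 1 mm, parallel and centred. Next is the knob.

Request:
jog_arm --motion '[{"x": 0, "y": 0, "z": -50, "spin": 0, "fingers": 1}, {"x": 0, "y": 0, "z": -100, "spin": 0, "fingers": 1}, {"x": 0, "y": 10, "z": -150, "spin": 0, "fingers": 1}, {"x": 0, "y": 50, "z": -170, "spin": 0, "fingers": 1}, {"x": 0, "y": 100, "z": -170, "spin": 0, "fingers": 1}, {"x": -1, "y": 150, "z": -170, "spin": 0, "fingers": 1}, {"x": -1, "y": 182, "z": -170, "spin": 0, "fingers": 1}, {"x": -1, "y": 182, "z": -170, "spin": 0, "fingers": 1}]'

```text
clock: 16.52
eef_pos: [0.6716, 0.0158, 0.2362]
tool_rot: [0.697, 0.717, -0.001, -0.001]
ft_force: [0.0, -0.4, 0.4]
grip_width: 0.0001
grasp_force: 0.0
```

Request:
jog_arm --motion '[{"x": 0, "y": 0, "z": 10, "spin": 0, "fingers": 1}, {"x": 0, "y": 0, "z": 25, "spin": 0, "fingers": 1}, {"x": 0, "y": 0, "z": 36, "spin": 0, "fingers": 1}, {"x": 0, "y": 0, "z": 36, "spin": 0, "fingers": 1}]'

```text
clock: 17.02
eef_pos: [0.669, 0.0157, 0.2014]
tool_rot: [0.697, 0.717, -0.001, -0.001]
ft_force: [-0.1, 0.5, 0.4]
grip_width: -0.0002
grasp_force: 0.0
```

```bash
python3 -c "
from h import *
to(.6698,.0165,.170,1.5)"
```

```text
tcp [0.669  0.0157 0.2014] yhead 1.55 grip -0.0002 F [-0.15  0.48  0.41] t 17.025
shift mm [ 0.7  0.9 31.4] spin 0.05
```

Request:
jog_arm --motion '[{"x": 0, "y": 0, "z": 4, "spin": 0, "fingers": 1}, {"x": 0, "y": 0, "z": 8, "spin": 0, "fingers": 1}, {"x": 0, "y": 0, "z": 12, "spin": 0, "fingers": 1}, {"x": 0, "y": 0, "z": 16, "spin": 0, "fingers": 1}, {"x": 0, "y": 0, "z": 20, "spin": 0, "fingers": 1}, {"x": 0, "y": 0, "z": 24, "spin": 0, "fingers": 1}, {"x": 0, "y": 0, "z": 27, "spin": 0, "fingers": 1}, {"x": 0, "y": 0, "z": 27, "spin": 0, "fingers": 1}]'

```text
clock: 18.02
eef_pos: [0.6699, 0.0158, 0.1751]
tool_rot: [0.697, 0.717, -0.001, -0.0]
ft_force: [-0.1, 0.3, -0.1]
grip_width: -0.0001
grasp_force: 0.0
```

Request:
jog_arm --motion '[{"x": 0, "y": 0, "z": 1.5, "spin": 0, "fingers": 1}, {"x": 0, "y": 0, "z": 3, "spin": 0, "fingers": 1}, {"x": 0, "y": 0, "z": 3, "spin": 0, "fingers": 1}]'

```text
clock: 18.4
eef_pos: [0.6702, 0.0158, 0.1725]
tool_rot: [0.697, 0.717, -0.0, -0.0]
ft_force: [-0.6, 0.3, -0.0]
grip_width: 0.0001
grasp_force: 0.0
```

Request:
jog_arm --motion '[{"x": 0, "y": 0, "z": 1.5, "spin": 0, "fingers": 1}, {"x": 0, "y": 0, "z": 2, "spin": 0, "fingers": 1}]'

```text
clock: 18.65
eef_pos: [0.6703, 0.0158, 0.1708]
tool_rot: [0.697, 0.717, -0.0, -0.0]
ft_force: [-1.3, -0.2, 1.5]
grip_width: 0.0003
grasp_force: 0.8
```

Request:
jog_arm --motion '[{"x": 0, "y": 0, "z": 1, "spin": 0, "fingers": 1}, {"x": 0, "y": 0, "z": 1, "spin": 0, "fingers": 1}]'

```text
clock: 18.9
eef_pos: [0.6704, 0.0158, 0.1699]
tool_rot: [0.697, 0.717, 0.0, 0.0]
ft_force: [-1.5, 0.9, 1.8]
grip_width: -0.0001
grasp_force: 1.0
```

Request:
jog_arm --motion '[{"x": 0, "y": 0, "z": 1, "spin": 0, "fingers": 1}, {"x": 0, "y": 0, "z": 1, "spin": 0, "fingers": 1}]'

```text
clock: 19.15
eef_pos: [0.6704, 0.0158, 0.1699]
tool_rot: [0.697, 0.717, 0.0, 0.0]
ft_force: [-2.6, -0.4, 4.9]
grip_width: 0.0002
grasp_force: 2.7
```

Run:
```python
from h import *
import pickle
d=pickle.load(open('c0.pkl','rb')); to(.67,.016,.2,1.5)
s=snap('side'); t=d['top']
g0=cv2.cvtColor(d['side']['pixels'],7);g=cv2.cvtColor(s['pixels'],7)
# dark profile down the knob column
for z in(.196,.17): print(z,proj(s,[.67,.016,z]).round(1),proj(s,[.67,.016,z-.016]).round(1))
print(g0[190:216,308:326:2]); print(g[190:216,308:326:2])
```

```text
tcp [0.6704 0.0158 0.1699] yhead 1.55 grip 0.0002 F [-2.59 -0.38  4.93] t 19.15
shift mm [  0.2  -0.4 -30.1] spin 0.05
0.196 [[315.9 200. ]] [[315.9 202.5]]
0.17 [[315.9 204. ]] [[315.9 206.4]]
[[ 57 189 209 209 208 209 209 209 211]
 [ 69 210 210 209 208 210 208 210 212]
 [128 209 209 208 208 210 209 210 211]
 [165 209 209 208 208 212 210 213 211]
 [186 209 209 208 208 210 210 211 211]
 [206 209 208 208 211 212 210 211 208]
 [212 209 208 187 117 195 211 211 210]
 [209 210 188  76  58  82 181 210 208]
 [210 210 150  56  51  53 109 210 208]
 [208 208  85  53  51  57 104 209 210]
 [209 209  56  60  57  57  57 208 209]
 [210 208  54  59  59  59  50 208 209]
 [210 208  48  60  53  62  70 208 210]
 [209 209 108  57  68  59 129 208 210]
 [208 209 196  74  48  46 107 207 209]
 [209 208 208 100  70  93 127 137 211]
 [208 208 204 105 100 104 123 127 211]
 [208 208 202 108 104 108 118 127 210]
 [210 208 195 158 107 108 120 127 210]
 [209 210 188 159 115 113 117 174 210]
 [208 209 206 172 148 117 126 209 208]
 [208 210 207 210 207 173 207 211 210]
 [210 210 207 212 209 208 210 210 208]
 [210 209
[... 423 characters left out ...]
126 125  49  43  45  43  47  44  46]
 [128 128  69  52  45  48  48  45  44]
 [131 127  86  83  70  47  53  46  50]
 [127 128  87  81  93  45  80  91 101]
 [128 126  91  82  95  44  63 127 126]
 [128 124  57  87  96  44  64 129 127]
 [128 127  45  85  96  45  48 129 127]
 [126 130  54  59  87  48  46 130 129]
 [206 127  69  43  51  33  50 129 129]
 [209 208 103  42  45  45  93 126 128]
 [210 210 181  51  45  53 108 128 129]
 [210 212 181 101  84 100 121 129 128]
 [209 212 210 114 110 118 127 130 128]
 [210 210 209 209 184 127 126 128 126]
 [211 212 210 212 211 130 126 130 130]
 [211 211 211 212 211 208 127 127 127]
 [210 209 210 211 212 210 210 186 183]
 [211 209 212 209 211 209 213 209 210]]
```

The motion stopped at 0.1699 while the force rose to 5 N, so the pad is on the roll (pin about 26 mm). Retracting.

Request:
jog_arm --motion '[{"x": 0, "y": 0, "z": -15, "spin": 0, "fingers": 1}, {"x": 0, "y": 0, "z": -50, "spin": 0, "fingers": 1}, {"x": 0, "y": -40, "z": -90, "spin": 0, "fingers": 1}, {"x": 0, "y": -100, "z": -100, "spin": 0, "fingers": 1}, {"x": 0, "y": -160, "z": -100, "spin": 0, "fingers": 1}, {"x": 0, "y": -215, "z": -60, "spin": 0, "fingers": 1}, {"x": 0, "y": -215, "z": -20, "spin": 0, "fingers": 1}, {"x": 0, "y": -215, "z": -20, "spin": 0, "fingers": 1}]'

```text
clock: 20.2
eef_pos: [0.4527, 0.0099, 0.1872]
tool_rot: [0.697, 0.717, -0.002, -0.002]
ft_force: [0.5, -0.1, 1.1]
grip_width: -0.0001
grasp_force: 0.0
```

```bash
python3 - <<'E'
from h import *
t=snap('top');s=snap('side');P=[]
for c,(x0,y0,w,h),T in((t,(318,172,30,26),120),(s,(306,190,22,26),65)):
    g=cv2.GaussianBlur(cv2.cvtColor(c['pixels'],7),(1,1),0); q=np.zeros_like(g); q[y0:y0+h,x0:x0+w]=(g[y0:y0+h,x0:x0+w]<(80)).astype(np.uint8)
    k,l,st,ce=cv2.connectedComponentsWithStats(q); i=1+np.argmax(st[1:,4]); print(st[i],ce[i]); P.append(ce[i])
print(tri(t,P[0],s,P[1]))
import pickle
d=pickle.load(open('c0.pkl','rb'));P=[]
for c,(x0,y0,w,h) in((d['top'],(318,172,30,26)),(d['side'],(311,192,15,22))):
    g=cv2.cvtColor(c['pixels'],7); q=np.zeros_like(g); q[y0:y0+h,x0:x0+w]=(g[y0:y0+h,x0:x0+w]<80)
    k,l,st,ce=cv2.connectedComponentsWithStats(q); i=1+np.argmax(st[1:,4]); P.append(ce[i])
print('initial',tri(d['top'],P[0],d['side'],P[1]))
E
python3 v.py
```

```text
[327 181   9   8  62] [331.11290323 184.40322581]
[312 201   9   8  56] [316.10714286 204.58928571]
(array([0.6698933 , 0.01772748, 0.16363713]), [np.float64(0.00033326626552568887), np.float64(0.000333266265526006)])
initial (array([0.66983674, 0.01795897, 0.18771229]), [np.float64(9.729389675946263e-05), np.float64(9.729389675932881e-05)])
[ 513  110   50  152 3365] [536.6 182.2]
[191 283  46  28 521] [212.1 293. ]
[[516.0, 256.0], [531.0, 263.0], [548.0, 265.0], [529.0, 188.0], [545.0, 191.0], [564.0, 193.0], [544.0, 110.0], [562.0, 110.0], [582.0, 110.0]]
[[493.0, 262.0], [507.0, 269.0], [524.0, 272.0], [505.0, 191.0], [520.0, 195.0], [539.0, 196.0], [518.0, 109.0], [535.0, 109.0], [556.0, 109.0]]
tcp [0.4578 0.01   0.1909] yhead 1.55 grip -0.0002 F [ 0.14 -0.53  0.45] t 20.35
shift mm [ 2.00e-01  2.12e+02 -4.83e+01] spin 0.05
```

Request:
jog_arm --motion '[{"x": 0, "y": 0, "z": 0, "spin": 0, "fingers": 1}, {"x": 0, "y": 0, "z": 0, "spin": 0, "fingers": 1}, {"x": 0, "y": 0, "z": 0, "spin": 0, "fingers": 1}]'

```text
clock: 20.72
eef_pos: [0.4559, 0.01, 0.1892]
tool_rot: [0.697, 0.717, 0.0, 0.0]
ft_force: [-1.3, -0.5, -0.1]
grip_width: 0.0
grasp_force: 0.0
```

```bash
python3 -c "
from workcell import bot
print(bot.job_done())"
```

```text
the job is handed in; nothing more can be done
None
```

I handed the job in at about 21 s; the hand-in gave no verdict, but the copper roll measures as seated, parallel and centred in the vee, and the clamp pad stopped firmly on it at about 26 mm by tool position (about 24 mm by camera, against the 24.3–28.5 mm window). The jog can't tilt the tool, so I pushed the roll upright from the lip side and it coasted the last few centimetres under the bridge.

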